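Inspect the filling knife at the glass

ROBOT

A 7-joint arm with a two-finger parallel gripper is mounted at the origin on the work surface; the furniture and walls round the work are solid. World frame = base frame: x ahead of the robot, y to its left, z up, the work surface at z = 0. Lengths are in mm, angles in rad, forces in N, time in s.
With the tool pointing down it reaches from about 400 to 850 mm from the base axis. Payload 4.4 kg.
Tool frame: the origin (TCP) lies at the centre of the arm's flange, where the gripper is bolted on; the fingertips stand 199 mm ahead of it and the grasp point (between the pads) lies 180 mm ahead of it; z points along the fingers, y is the line along which they close (so a half turn about z gives the same grasp; the last joint's range is limited). The gripper opens to 94 mm and grips with 3 to 60 N. Pads are 16 mm wide; open, the fingers measure 119 mm over their backs; the gripper's body (75 mm by 177 mm) begins 78 mm behind the grasp point.
Start: joints at [-1.32, 0.628, 0.038, 1.517, -0.027, 0.996, -0.02], TCP at [202.474, 617.673, 404.678] pointing down, gripper open.
Joint ranges: [-3.06, 3.06], [-0.37, 2.12], [-1.25, 1.32], [0.18, 2.47], [-1.1, 4.24], [0.23, 1.98], [-2.94, 2.94]. Speed limits (rad/s): [2.57, 2.57, 3.14, 3.14, 3.14, 3.14, 3.14].

INTERFACE

Orientations are given as a unit quaternion [x, y, z, w].
In Python, from plant import r, viewer, job, finder gives the robot as it stands. The module is installed in compiled form; this text tells all that it offers.
- The arm moves only by the tool step_arm, never from a script. Its argument "series" is a list of rows, each an object of numbers: "fingers": the closure, from -1 (fully open) to 1 (shut); "tx", "ty", "tz": the shift along the tool's x, y, z in m; "roll": the turn about the tool's z in rad. A call has exactly 10 rows; each row shifts and turns the commanded pose from where the row before left it, along the tool's axes as they then stand; what a row does not reach is not made up. A row lasts 1/10 s, in which the tool goes at most 50 mm and 8.59 degrees, less where a joint would pass 70% of its speed; a pose out of reach is approached as far as the arm can. A call is refused whole if a number of a shift passes 0.05 or a number of a turn 0.15, either way. A call with a gripper value outside its range is refused whole. The fingers move at their own pace and stop on an object; "grip_force" is the grip in N (left out, the last holds). Time passes only in rows, so rows that do not move let the fingers close, or fill a call up. It gives the time, the measured TCP pose, the force, the opening and the grip force at its end, in the units of the state.
- r.read_state(): the state, without advancing time (a new reading comes with each control period).
- viewer.snapshot(name): name is "scene" or "side" or "wrist"; returns the picture (480x640x3 uint8, red, green, blue); there is no depth.
- viewer.get_calibration(name): a dict with "fx", "fy", "cx", "cy" (pixels), "world_from_camera" (4x4, takes a point from camera to world coordinates). Camera axes: x right, y down, z forward; pixel columns grow to the right and rows downward; lengths in mm; the calibration is good to about 2 mm. A picture is of the moment at which its call begins: read the wrist's pose just before it. get_calibration takes no time and is no camera call; for the wrist camera it gives the pose at the moment of the call.
- job.job_done(): hands the job in; it is judged then, once.
Trained networks look in the newest picture that a camera, given by its name, has taken for a name from the list of things; names that differ only in an ending like _2 or _b are one class to them, and where a whole thing is asked for, a point or a joint stands for the part that bears it (a point fixed in the world has none). Each returns a list of dicts, best first, with "confidence" (0 to 1); they miss things now and then, are a little off and sometimes report something else, mostly with a low value. They report only what shows in the picture. A call takes as long as a camera call.
- finder.cut_out(label, camera): "pixels" (480x640 bool, what is visible of it) and "box" ([left, top, right, bottom] as shares, 0 to 1, of the picture: columns of its width, rows of its height, round what is visible of it).
- finder.mark_of(label, camera): "location" ([column, row] as shares, 0 to 1, of the picture: columns of its width, rows of its height: a listed point, or the origin of a listed thing).
The state is a dict: "clock": time; "joint_pos": joint angles; "qvel": joint speeds; "joint_efforts": joint torques, N m; "ee_pos": TCP position; "orientation": TCP orientation; "wrist_force": force on the tool from outside, world axes, zero at the start; "wrist_torque": the same for the moment, N m; "grip_width": finger opening in mm; "gripper_force": force on a finger pad.
Only numpy, scipy, OpenCV 4.12 (cv2) and the standard library are available. Lean on these libraries where they do the work, as an engineer would, in place of code of your own. Each camera call takes 0.05 s, during which the arm holds its last target. There are 200 camera calls.

TASK

Check the filling knife under the inspection glass. Draw it up out of its stand by the handle and, with the blade hanging straight down at the height of the glass and about 10 cm in front of it on the robot's side, pause for a second with one broad side of the blade squarely facing the glass, first the side that faces away from the robot while the knife is in its stand, then the other side. Then tip the knife so that the blade slopes down at about 45 degrees with its end edge aimed at the middle of the glass from a few centimetres away, and finish still holding it there, raised, still and touching nothing else; do not knock the glass or disturb the other things on the table.

Things in the scene. Friction and masses are not known exactly. Their poses are not given: they have to be found in the camera images.
- knife: filling knife 190 mm long, orange handle, thin steel blade 76 mm wide, hanging blade down in its stand. Axes: +x along it from handle to edge (down at the start), y across the blade, +z out of the broad side that faces away from the robot at the start. Origin mid-length on the handle's -z face. x in mm: handle -94 to 8, shoulder (rests on the stand) 6 to 21, blade (2 mm thick, at z = 7) to 95
- handle (a point): the point to grip, middle of the orange handle (x = -50, y = -11.5, z = +9 mm in the knife's axes), 159 mm above the table at the start; axes as knife. The handle is 18 mm thick along z, the way to grip it, and about 30 mm wide along y. The knife weighs about 0.11 kg
- blade (a point): middle of the knife's blade (x = +55, y = 0, z = +7 mm in the knife's axes), 105 mm along x from handle; axes as knife
- edge (a point): middle of the blade's end edge (x = +95, y = 0, z = +7 mm in the knife's axes), 145 mm along x from handle; axes as knife
- knife_stand: fixed wooden stand, foot 74 x 116 mm, two upright boards 104 mm long along its y with an 8 mm slot between them, open at the top, 88 mm high. The blade hangs 74 mm deep in the slot, loosely (it may lean a few degrees), so the knife must be lifted 80 mm or more straight up. Origin at the middle of its underside, z up; its -x side roughly faces the robot
- glass_stand: fixed inspection glass: a round framed glass, 76 mm across, upright on a slim post with a round 72 mm foot; top at 208 mm. Origin under the foot, z up, -x is the front, towards the robot's side of the table and some way to its left
- glass (a point): centre of the round glass, 170 mm above the table; axes as glass_stand: the front of the glass looks along -x
- low_tub: bystander: low round lidded tub, 64 mm across, 40 mm high, origin under its middle, close to the knife stand
- pot: bystander: small round lidded pot, 60 mm across, 46 mm high, origin under its middle, beside the glass stand

How it is judged:
By the outcome, as a careful person would: the job done as asked, in the order asked, and still so for the second after the job is handed in, while the arm keeps its last pose, push and grip.
It also fails if it takes over 48 s, if anything falls off the work surface, if the arm or the gripper's body presses on something with over 40 N, if the wrist force passes 120 N, or if a joint passes its speed limit or range.

## Working session

There is one attempt and no reset: what is moved stays moved. The work goes in short steps, Python scripts to look and compute and a tool call to move; the robot and the scene stay as the last step left them, time stands still between calls to the robot, and variables do not carry over. Pictures are saved under pics/ and viewed, at most 13 in all, crops included, and the job is handed in when it is done.

Besides the shell and the picture viewer there is one more tool, called after ">>>" by a JSON object that holds its "method" and its "body". step_arm: Moves the arm, as the interface text tells. Its arguments: {"type":"object","properties":{"series":{"type":"array"},"grip_force":{"type":"number"}},"required":["series"]}

```bash
mkdir -p pics; cat > h.py <<'E'
import numpy as np, cv2
from plant import r, viewer, job, finder
from scipy.spatial.transform import Rotation as R
def ray(cal,u,v):
    T=np.array(cal["world_from_camera"]); d=np.array([(u-cal["cx"])/cal["fx"],(v-cal["cy"])/cal["fy"],1.])
    d=T[:3,:3]@d; return T[:3,3],d/np.linalg.norm(d)
def tri(rs):
    A=0;b=0
    for o,d in rs:
        P=np.eye(3)-np.outer(d,d);A=A+P;b=b+P@o
    x=np.linalg.solve(A,b); return x,[np.linalg.norm((np.eye(3)-np.outer(d,d))@(x-o)) for o,d in rs]
E
python3 - <<'E'
from h import *
s=r.read_state();print({k:np.round(s[k],3).tolist() for k in s})
names=["handle","edge","glass","knife_stand","glass_stand","low_tub","pot","knife","blade"]
rs={n:[] for n in names}
ims=[]
for c in ["scene","side","wrist"]:
    cal=viewer.get_calibration(c)
    im=viewer.snapshot(c); cv2.imwrite(f"pics/{c}0.png",im[:,:,::-1])
    print(c,np.round(cal["world_from_camera"],2).tolist(),cal["fx"])
    for n in names:
        m=finder.mark_of(n,c)
        if m:
            u,v=m[0]["location"];u*=640;v*=480
            print(c,n,round(u),round(v),round(m[0]["confidence"],2))
            if m[0]["confidence"]>.4: rs[n].append(ray(cal,u,v))
for n in names:
    if len(rs[n])>1:
        x,e=tri(rs[n]);print(n,x.round(1),np.round(e,1))
print(r.read_state()["clock"])
E
```

```text
{'clock': 0.0, 'joint_pos': [-1.32, 0.629, 0.038, 1.518, -0.027, 0.996, -0.02], 'qvel': [-0.001, -0.001, 0.001, -0.001, -0.001, 0.001, -0.001], 'joint_efforts': [0.0, -54.973, 1.144, -18.663, -0.052, 0.024, 0.0], 'ee_pos': [202.369, 617.398, 403.785], 'orientation': [0.158, 0.987, -0.001, -0.0], 'wrist_force': [0.412, 0.137, -0.356], 'wrist_torque': [0.002, 0.005, -0.002], 'gripper_force': 0.0, 'grip_width': 94.082}
scene [[0.81, -0.43, 0.4, 99.34], [-0.59, -0.61, 0.53, -173.42], [0.02, -0.67, -0.75, 764.83], [0.0, 0.0, 0.0, 1.0]] 532.04023157808
scene handle 289 236 0.86
scene glass 402 214 0.7
scene knife_stand 288 293 0.84
scene glass_stand 389 275 0.58
scene low_tub 228 301 0.62
scene pot 330 216 0.77
scene knife 282 255 0.73
scene blade 288 279 0.61
side [[1.0, -0.04, 0.04, 381.72], [-0.05, -0.61, 0.79, -394.89], [-0.01, -0.8, -0.61, 643.6], [0.0, 0.0, 0.0, 1.0]] 468.3748619604327
side handle 299 226 0.9
side glass 388 242 0.77
side knife_stand 297 294 0.63
side low_tub 252 274 0.59
side pot 374 251 0.68
side knife 291 249 0.97
side blade 294 269 0.93
wrist [[0.31, 0.91, 0.27, 122.28], [0.95, -0.3, -0.09, 644.16], [-0.0, 0.29, -0.96, 384.9], [0.0, 0.0, 0.0, 1.0]] 394.94005540840186
wrist low_tub 100 357 0.88
handle [386.5 280.9 158.4] [3.2 3.2]
glass [530.5 194.  187.1] [1.7 1.7]
knife_stand [383.2 289.6  -6.9] [2.8 2.8]
low_tub [288.8 334.7   2.6] [3.5 3.7 1.3]
pot [547.7 386.4  12. ] [2.3 2.3]
knife [374.4 287.4 107. ] [1.7 1.7]
blade [375.7 273.8  65.4] [2.4 2.4]
1.5
```

View pics/scene0.png

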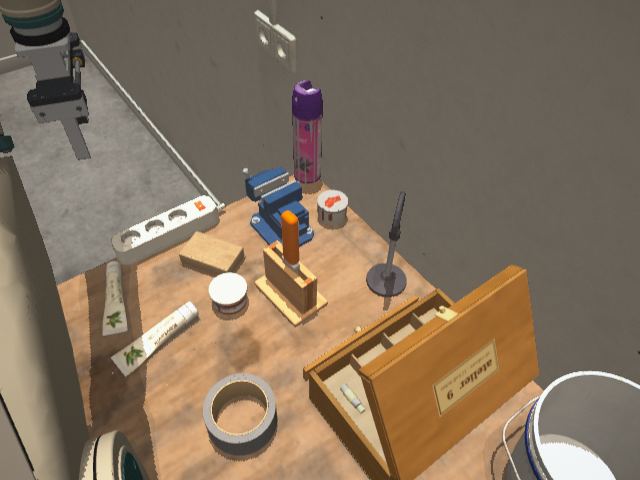

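View pics/side0.png

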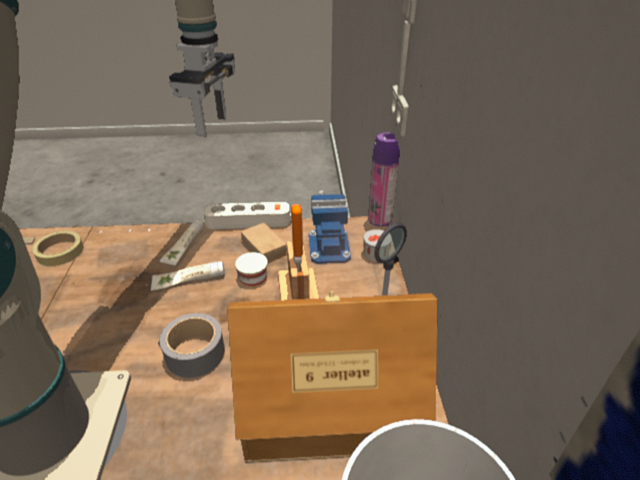

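```bash
cat > g.py <<'E'
from h import *
from scipy.optimize import least_squares
def proj(cal,P):
    T=np.linalg.inv(np.array(cal["world_from_camera"])); q=(T[:3,:3]@P.T).T+T[:3,3]
    return np.c_[q[:,0]/q[:,2]*cal["fx"]+cal["cx"],q[:,1]/q[:,2]*cal["fy"]+cal["cy"]]
E
python3 - <<'E'
from g import *
C={c:viewer.get_calibration(c) for c in("scene","side")}
def z(c,u,v,h):
    o,d=ray(C[c],u,v);return (o+d*(h-o[2])/d[2]).round(1)
a=z("scene",264,247,88);b=z("scene",305,292,88)
print("stand edge",a,b,np.degrees(np.arctan2(*(b-a)[1::-1])))
out=[]
for c in C:
    m=finder.cut_out("glass_stand",c)[0]; p=m["pixels"]; print(c,m["confidence"],p.sum(),np.array(m["box"])*[640,480,640,480])
    im=cv2.imread(f"pics/{c}0.png"); x0,y0=(340,170)
    k=cv2.findContours(p.astype(np.uint8),0,1)[0]; cv2.drawContours(im,k,-1,(0,255,0),1)
    out.append(cv2.resize(im[y0:y0+140,x0:x0+100],None,fx=4,fy=4,interpolation=cv2.INTER_NEAREST))
    np.save(c+"_g.npy",p)
cv2.imwrite("pics/g1.png",np.hstack(out))
print("foot",z("scene",387,281,4))
print("glass",tri([ray(C["scene"],399.5,214),ray(C["side"],391.5,244)]))
E
```

```text
stand edge [369.  334.9  88. ] [372.2 221.   88. ] -88.39070871241121Traceback (most recent call last):
  File "<stdin>", line 9, in <module>
IndexError: list index out of range
```

```bash
python3 - <<'E'
from g import *
C={c:viewer.get_calibration(c) for c in("scene","side")}
def z(c,u,v,h):
    o,d=ray(C[c],u,v);return (o+d*(h-o[2])/d[2]).round(1)
print("foot",z("scene",387,281,4))
print("glass",tri([ray(C["scene"],399.5,214),ray(C["side"],391.5,244)]))
out=[]
for c in C:
    im=cv2.imread(f"pics/{c}0.png"); x0,y0=(350,180) if c=="scene" else (350,200)
    out.append(cv2.resize(im[y0:y0+75,x0:x0+75],None,fx=5,fy=5,interpolation=cv2.INTER_CUBIC))
cv2.imwrite("pics/g1.png",np.hstack(out))
E
```

```text
foot [538.3 205.    4. ]
glass (array([539.08540917, 205.51752551, 173.92161969]), [np.float64(0.9120551335219393), np.float64(0.912055133522063)])
```

View pics/g1.png

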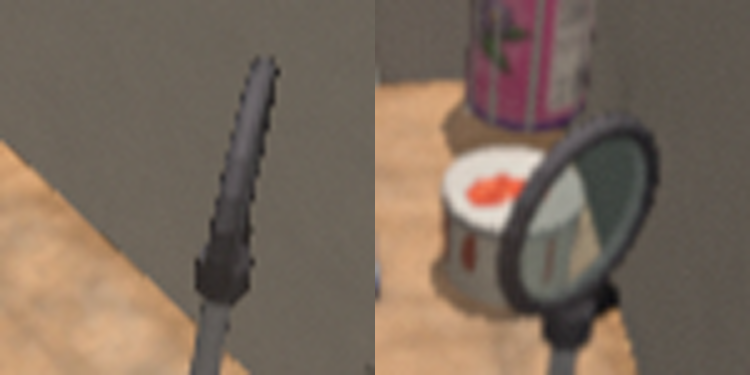

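```bash
python3 - <<'E'
from g import *
C={c:viewer.get_calibration(c) for c in("scene","side")}
t=np.linspace(0,2*np.pi,181)
def circ(p,off=0,R=38):
    n=np.array([np.cos(p[3]),np.sin(p[3]),0]);s=np.array([-n[1],n[0],0])
    return p[:3]+off*n+R*(np.outer(np.cos(t),s)+np.outer(np.sin(t),[0,0,1]))
def f(p,h=4):
    a=np.vstack([proj(C["side"],circ(p,-h)),proj(C["side"],circ(p,h))]);b=np.vstack([proj(C["scene"],circ(p,-h)),proj(C["scene"],circ(p,h))])
    return np.r_[a.min(0)-[374.6,221.4],a.max(0)-[407,263],b.min(0)[1]-191,(b[b[:,1].argmin(),0]-402.7),.3*(p[2]-170)]
for h in(2,4,6):
  for y in(-1.2,-.7,-.2,.3):
    s=least_squares(f,[539,205,170,y],args=(h,));print(h,s.x[:3].round(1),np.degrees(s.x[3]).round(1),s.cost.round(2),s.fun.round(1), (lambda b:b.max(0)-b.min(0))(proj(C["scene"],circ(s.x))).round(1))
E
```

```text
2 [538.4 207.4 173. ] -52.4 2.01 [-0.4  0.5  0.5  1.1 -1.1 -0.5  0.9] [11.1 48.2]
2 [538.4 207.4 173. ] -52.4 2.01 [-0.4  0.5  0.5  1.1 -1.1 -0.5  0.9] [11.1 48.2]
2 [538.4 207.4 173. ] -52.4 2.01 [-0.4  0.5  0.5  1.1 -1.1 -0.5  0.9] [11.1 48.2]
2 [536.3 191.2 187.3] 25.6 37.68 [ 3.1 -2.2  1.6  2.5  2.9 -4.1  5.2] [47.5 39.2]
4 [538.  204.5 175. ] -50.4 5.38 [-0.6 -0.1  1.1  2.1 -1.1 -1.1  1.5] [ 9.8 48.7]
4 [538.  204.5 175. ] -50.4 5.38 [-0.6 -0.1  1.1  2.1 -1.1 -1.1  1.5] [ 9.8 48.7]
4 [538.  204.5 175. ] -50.4 5.38 [-0.6 -0.1  1.1  2.1 -1.1 -1.1  1.5] [ 9.8 48.7]
4 [535.9 190.9 186.9] 22.0 36.8 [ 3.  -2.3  1.3  3.3  2.1 -4.   5.1] [46.3 40.1]
6 [537.7 201.4 177. ] -48.2 11.21 [-0.8 -0.7  1.8  3.1 -1.1 -1.7  2.1] [ 8.5 49.1]
6 [537.7 201.4 177. ] -48.2 11.21 [-0.8 -0.7  1.8  3.1 -1.1 -1.7  2.1] [ 8.5 49.1]
6 [537.7 201.4 177. ] -48.2 11.21 [-0.8 -0.7  1.8  3.1 -1.1 -1.7  2.1] [ 8.5 49.1]
6 [535.6 191.  186.3] 18.2 35.84 [ 3.  -2.4  0.9  4.1  1.3 -3.8  4.9] [44.7 41.1]
```

>>> {"method": "step_arm", "body": {"series": [{"tz": -0.05}, {"tz": -0.05, "ty": -0.03}, {"tx": -0.03, "ty": -0.03, "roll": 0.149}, {"tx": -0.03, "ty": -0.03, "roll": 0.149}, {"tx": -0.03, "ty": -0.03, "roll": 0.149}, {"tx": -0.03, "ty": -0.03, "roll": 0.149}, {"tx": -0.03, "ty": -0.03, "roll": 0.149}, {"tx": -0.03, "ty": -0.03}, {"tx": -0.03, "ty": -0.03}, {"tx": 0, "ty": 0}]}}

```text
validation failed for argument at $.se...
```

>>> {"method": "step_arm", "body": {"series": [{"fingers": -1, "tx": 0.0, "ty": 0.0, "tz": -0.05, "roll": 0.0}, {"fingers": -1, "tx": 0.0, "ty": -0.03, "tz": -0.05, "roll": 0.0}, {"fingers": -1, "tx": -0.03, "ty": -0.03, "tz": 0.0, "roll": 0.149}, {"fingers": -1, "tx": -0.03, "ty": -0.03, "tz": 0.0, "roll": 0.149}, {"fingers": -1, "tx": -0.03, "ty": -0.03, "tz": 0.0, "roll": 0.149}, {"fingers": -1, "tx": -0.03, "ty": -0.03, "tz": 0.0, "roll": 0.149}, {"fingers": -1, "tx": -0.03, "ty": -0.03, "tz": 0.0, "roll": 0.149}, {"fingers": -1, "tx": -0.03, "ty": -0.03, "tz": 0.0, "roll": 0.149}, {"fingers": -1, "tx": -0.03, "ty": -0.03, "tz": 0.0, "roll": 0.149}, {"fingers": -1, "tx": 0.0, "ty": 0.0, "tz": 0.0, "roll": 0.0}]}}

```text
clock: 2.55
ee_pos: [199.1, 304.5, 497.3]
orientation: [0.63, 0.776, -0.002, -0.0]
wrist_force: [0.7, 0.4, 0.8]
grip_width: 94.2
gripper_force: 0.0
```

>>> {"method": "step_arm", "body": {"series": [{"fingers": -1, "tx": -0.012, "ty": 0.036, "tz": 0.0, "roll": 0.0}, {"fingers": -1, "tx": -0.012, "ty": 0.036, "tz": 0.0, "roll": 0.0}, {"fingers": -1, "tx": -0.012, "ty": 0.036, "tz": 0.0, "roll": 0.0}, {"fingers": -1, "tx": -0.012, "ty": 0.036, "tz": 0.0, "roll": 0.0}, {"fingers": -1, "tx": -0.012, "ty": 0.036, "tz": 0.0, "roll": 0.0}, {"fingers": -1, "tx": 0.0, "ty": 0.0, "tz": 0.0, "roll": 0.1}, {"fingers": -1, "tx": 0.0, "ty": 0.0, "tz": 0.0, "roll": 0.08}, {"fingers": -1, "tx": 0.0, "ty": 0.0, "tz": 0.0, "roll": 0.0}, {"fingers": -1, "tx": 0.0, "ty": 0.0, "tz": 0.0, "roll": 0.0}, {"fingers": -1, "tx": 0.0, "ty": 0.0, "tz": 0.0, "roll": 0.0}]}}

```text
clock: 3.55
ee_pos: [389.0, 288.7, 497.6]
orientation: [0.695, 0.719, 0.0, -0.0]
wrist_force: [-0.7, 1.4, -0.2]
grip_width: 94.1
gripper_force: 0.0
```

```bash
python3 - <<'E'
from g import *
s=r.read_state();print(s["clock"],np.round(s["ee_pos"],1),np.round(s["orientation"],3),np.round(s["joint_pos"],2))
cal=viewer.get_calibration("wrist");im=viewer.snapshot("wrist");cv2.imwrite("pics/w1.png",im[:,:,::-1]);np.save("w1.npy",np.array(cal["world_from_camera"]))
print(cal["fx"],cal["cx"],cal["cy"])
for n in["handle","knife_stand","knife","glass_stand"]:
    m=finder.mark_of(n,"wrist")
    if m: print(n,np.array(m[0]["location"])*[640,480],m[0]["confidence"])
E
```

```text
3.55 [389.  288.7 497.6] [ 0.695  0.719  0.    -0.   ] [-1.04  0.31  0.46  1.84 -0.16  1.03 -0.48]
394.94005540840186 317.8249156337701 239.1078564888008
handle [310.784 237.888] 0.91
knife_stand [313.216 193.584] 0.67
knife [304.896 213.696] 0.94
glass_stand [431.68 255.6 ] 0.94
```

View pics/w1.png

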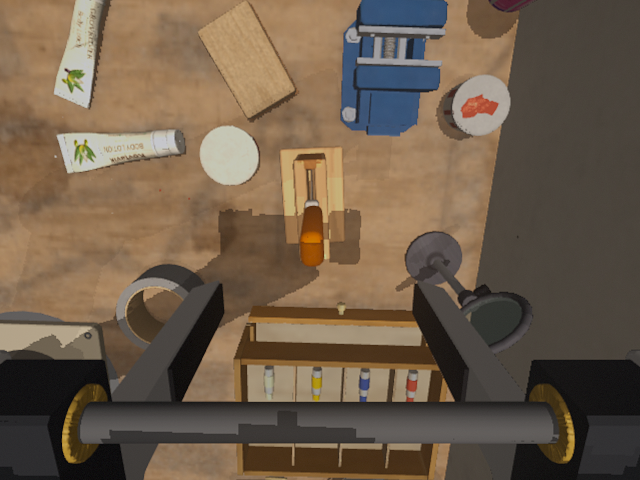

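```bash
python3 - <<'E'
from g import *
C={c:viewer.get_calibration(c) for c in("scene","side","wrist")};C["wrist"]["world_from_camera"]=np.load("w1.npy")
def z(c,u,v,h):
    o,d=ray(C[c],u,v);return (o+d*(h-o[2])/d[2]).round(1)
yaw=lambda a,b:np.degrees(np.arctan2(*(b-a)[1::-1])).round(1)
a,b,c=z("wrist",281,150,12),z("wrist",342,148,12),z("wrist",343,260,12);print("foot",a,b,c,yaw(a,b),yaw(c,b))
print("handle top",z("wrist",312,257,203))
print("handle",tri([ray(C["scene"],289,236),ray(C["side"],299,226),ray(C["wrist"],310.8,237.9)]))
print("knife",tri([ray(C["scene"],282,255),ray(C["side"],291,249),ray(C["wrist"],304.9,213.7)]))
print("stand",z("wrist",313.2,193.6,0))
x=np.array([538,206,171.]);q=[]
for p in([538,206,171],[538,206,208],[538,206,3]):q.append(proj(C["wrist"],np.array([p],float))[0].round(0))
print("glass pred px",q)
# handle end in the scene/side for orange pixels
for n in["scene0","side0","w1"]:
    im=cv2.imread(f"pics/{n}.png");h=cv2.cvtColor(im,cv2.COLOR_BGR2HSV)
    m=cv2.inRange(h,(5,200,120),(16,255,255));m[:180]=0;m[300:]=0;m[:,:270]=0;m[:,330:]=0
    v,u=np.nonzero(m);print(n,[ (int(y),int(u[v==y].min()),int(u[v==y].max())) for y in range(v.min(),v.max()+1,6)])
E
```

```text
foot [345.4 338.9  12. ] [415.7 343.5  12. ] [424.  206.8  12. ] 3.7 93.5
handle top [385.6 276.6 203. ]
handle (array([385.24624905, 278.9899841 , 161.08188759]), [np.float64(3.0387225422135833), np.float64(4.083855392242794), np.float64(1.2796938924538144)])
knife (array([375.02606705, 287.38249208, 107.80046193]), [np.float64(1.6358414297915798), np.float64(2.6816564826403275), np.float64(2.2435718535825644)])
stand [384.1 287.2   0. ]
glass pred px [array([485., 327.]), array([504., 351.]), array([432., 261.])]
scene0 [(211, 286, 288), (217, 281, 296), (223, 282, 296), (229, 284, 294), (235, 282, 294), (241, 288, 296), (247, 289, 294), (253, 292, 294), (259, 291, 294)]
side0 [(205, 293, 298), (211, 292, 300), (217, 293, 300), (223, 293, 300), (229, 294, 301), (235, 294, 299), (241, 295, 300), (247, 295, 299), (253, 297, 299)]
w1 [(226, 313, 313), (232, 304, 319), (238, 301, 322), (244, 301, 321), (250, 302, 322), (256, 302, 322), (262, 303, 321)]
```

>>> {"method": "step_arm", "body": {"series": [{"fingers": -1, "tx": -0.01, "ty": -0.004, "tz": 0.01, "roll": -0.02}, {"fingers": -1, "tx": 0.0, "ty": 0.0, "tz": 0.03, "roll": 0.0}, {"fingers": -1, "tx": 0.0, "ty": 0.0, "tz": 0.03, "roll": 0.0}, {"fingers": -1, "tx": 0.0, "ty": 0.0, "tz": 0.03, "roll": 0.0}, {"fingers": -1, "tx": 0.0, "ty": 0.0, "tz": 0.03, "roll": 0.0}, {"fingers": -1, "tx": 0.0, "ty": 0.0, "tz": 0.02, "roll": 0.0}, {"fingers": -1, "tx": 0.0, "ty": 0.0, "tz": 0.008, "roll": 0.0}, {"fingers": 1, "tx": 0.0, "ty": 0.0, "tz": 0.0, "roll": 0.0}, {"fingers": 1, "tx": 0.0, "ty": 0.0, "tz": 0.0, "roll": 0.0}, {"fingers": 1, "tx": 0.0, "ty": 0.0, "tz": 0.0, "roll": 0.0}], "grip_force": 25}}

```text
clock: 4.8
ee_pos: [385.9, 278.5, 340.6]
orientation: [0.689, 0.725, 0.001, 0.0]
wrist_force: [0.6, -0.4, -0.1]
grip_width: 73.6
gripper_force: 0.0
```

>>> {"method": "step_arm", "body": {"series": [{"fingers": 1, "tx": 0.0, "ty": 0.0, "tz": 0.0, "roll": 0.0}, {"fingers": 1, "tx": 0.0, "ty": 0.0, "tz": 0.0, "roll": 0.0}, {"fingers": 1, "tx": 0.0, "ty": 0.0, "tz": 0.0, "roll": 0.0}, {"fingers": 1, "tx": 0.0, "ty": 0.0, "tz": 0.0, "roll": 0.0}, {"fingers": 1, "tx": 0.0, "ty": 0.0, "tz": 0.0, "roll": 0.0}, {"fingers": 1, "tx": 0.0, "ty": 0.0, "tz": 0.0, "roll": 0.0}, {"fingers": 1, "tx": 0.0, "ty": 0.0, "tz": 0.0, "roll": 0.0}, {"fingers": 1, "tx": 0.0, "ty": 0.0, "tz": 0.0, "roll": 0.0}, {"fingers": 1, "tx": 0.0, "ty": 0.0, "tz": 0.0, "roll": 0.0}, {"fingers": 1, "tx": 0.0, "ty": 0.0, "tz": 0.0, "roll": 0.0}], "grip_force": 25}}

```text
clock: 5.8
ee_pos: [385.4, 278.2, 339.5]
orientation: [0.689, 0.725, -0.0, -0.0]
wrist_force: [-0.8, 0.1, -0.3]
grip_width: 18.1
gripper_force: 25.0
```

>>> {"method": "step_arm", "body": {"series": [{"fingers": 1, "tx": 0.0, "ty": 0.0, "tz": -0.005, "roll": 0.0}, {"fingers": 1, "tx": 0.0, "ty": 0.0, "tz": -0.01, "roll": 0.0}, {"fingers": 1, "tx": 0.0, "ty": 0.0, "tz": -0.015, "roll": 0.0}, {"fingers": 1, "tx": 0.0, "ty": 0.0, "tz": -0.02, "roll": 0.0}, {"fingers": 1, "tx": 0.0, "ty": 0.0, "tz": -0.02, "roll": 0.0}, {"fingers": 1, "tx": 0.0, "ty": 0.0, "tz": -0.02, "roll": 0.0}, {"fingers": 1, "tx": 0.0, "ty": 0.0, "tz": -0.02, "roll": 0.0}, {"fingers": 1, "tx": 0.0, "ty": 0.0, "tz": -0.01, "roll": 0.0}, {"fingers": 1, "tx": 0.0, "ty": 0.0, "tz": 0.0, "roll": 0.0}, {"fingers": 1, "tx": 0.0, "ty": 0.0, "tz": 0.0, "roll": 0.0}], "grip_force": 25}}

```text
clock: 6.8
ee_pos: [385.2, 278.1, 459.2]
orientation: [0.689, 0.725, -0.0, -0.0]
wrist_force: [-0.5, -0.1, -0.8]
grip_width: 17.8
gripper_force: 25.0
```

```bash
cat > look.py <<'E'
from g import *
import sys
def look(tag,x0=220,y0=100,w=260,h=260):
    s=r.read_state();print(s["clock"],np.round(s["ee_pos"],1),np.round(s["orientation"],3),np.round(s["joint_pos"],2),s["grip_width"])
    C={};ims=[];R_={}
    for c in("scene","side"):
        C[c]=viewer.get_calibration(c);im=viewer.snapshot(c)[:,:,::-1];cv2.imwrite(f"pics/{tag}_{c}.png",im);ims.append(im[y0:y0+h,x0:x0+w])
        for n in("handle","blade","edge"):
            m=finder.mark_of(n,c)
            if m and m[0]["confidence"]>.3:
                R_.setdefault(n,[]).append(ray(C[c],*(np.array(m[0]["location"])*[640,480])));print(c,n,(np.array(m[0]["location"])*[640,480]).round(),round(m[0]["confidence"],2))
    for n in R_:
        if len(R_[n])>1: x,e=tri(R_[n]);print(n,x.round(1),np.round(e,1))
    cv2.imwrite(f"pics/{tag}.png",cv2.resize(np.hstack(ims),None,fx=1.5,fy=1.5))
if __name__=="__main__": look(sys.argv[1])
E
python3 look.py a
```

```text
6.8 [385.2 278.1 459.2] [ 0.689  0.725 -0.    -0.   ] [-1.02  0.34  0.46  1.92 -0.18  0.92 -0.43] 17.76666963141722
scene handle [287. 176.] 0.65
scene blade [285. 231.] 0.59
side handle [294. 168.] 0.91
side blade [293. 222.] 0.69
side edge [299. 238.] 0.6
handle [383.4 276.7 281.4] [0.5 0.5]
blade [379.  281.4 170.6] [0. 0.]
```

View pics/a.png

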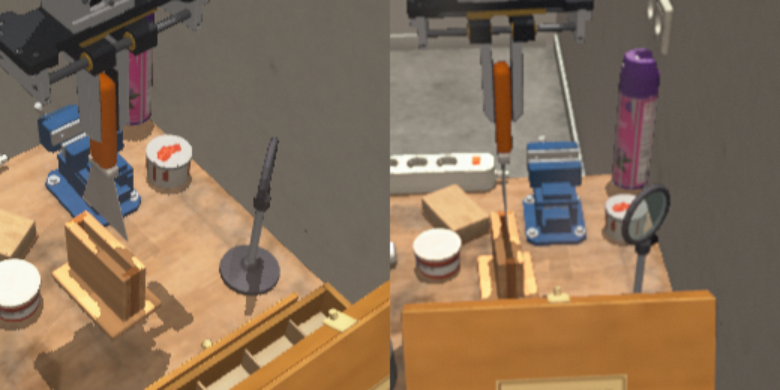

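>>> {"method": "step_arm", "body": {"series": [{"fingers": 1, "tx": -0.001, "ty": 0.01, "tz": 0.003, "roll": 0.0}, {"fingers": 1, "tx": -0.002, "ty": 0.02, "tz": 0.0, "roll": 0.0}, {"fingers": 1, "tx": -0.002, "ty": 0.022, "tz": 0.0, "roll": 0.0}, {"fingers": 1, "tx": -0.001, "ty": 0.02, "tz": 0.0, "roll": 0.0}, {"fingers": 1, "tx": -0.001, "ty": 0.01, "tz": 0.0, "roll": 0.0}, {"fingers": 1, "tx": 0.0, "ty": 0.0, "tz": 0.0, "roll": 0.1}, {"fingers": 1, "tx": 0.0, "ty": 0.0, "tz": 0.0, "roll": 0.14}, {"fingers": 1, "tx": 0.0, "ty": 0.0, "tz": 0.0, "roll": 0.14}, {"fingers": 1, "tx": 0.0, "ty": 0.0, "tz": 0.0, "roll": 0.14}, {"fingers": 1, "tx": 0.0, "ty": 0.0, "tz": 0.0, "roll": 0.14}], "grip_force": 25}}

```text
clock: 8.2
ee_pos: [467.8, 275.4, 456.3]
orientation: [0.888, 0.46, -0.0, -0.0]
wrist_force: [-0.7, 0.2, -1.2]
grip_width: 17.6
gripper_force: 25.0
```

>>> {"method": "step_arm", "body": {"series": [{"fingers": 1, "tx": 0.0, "ty": 0.0, "tz": 0.0, "roll": 0.14}, {"fingers": 1, "tx": 0.0, "ty": 0.0, "tz": 0.0, "roll": 0.1}, {"fingers": 1, "tx": 0.0, "ty": 0.0, "tz": 0.0, "roll": 0.04}, {"fingers": 1, "tx": 0.0, "ty": 0.0, "tz": 0.0, "roll": 0.0}, {"fingers": 1, "tx": 0.0, "ty": 0.0, "tz": 0.0, "roll": 0.0}, {"fingers": 1, "tx": 0.0, "ty": 0.0, "tz": 0.0, "roll": 0.0}, {"fingers": 1, "tx": 0.0, "ty": 0.0, "tz": 0.0, "roll": 0.0}, {"fingers": 1, "tx": 0.0, "ty": 0.0, "tz": 0.0, "roll": 0.0}, {"fingers": 1, "tx": 0.0, "ty": 0.0, "tz": 0.0, "roll": 0.0}, {"fingers": 1, "tx": 0.0, "ty": 0.0, "tz": 0.0, "roll": 0.0}], "grip_force": 25}}

```text
clock: 9.2
ee_pos: [467.7, 275.4, 456.6]
orientation: [0.942, 0.334, 0.0, -0.0]
wrist_force: [0.1, -0.1, -0.8]
grip_width: 17.9
gripper_force: 25.0
```

```bash
python3 - <<'E'
from look import *
cal=viewer.get_calibration("wrist");np.save("w2.npy",np.array(cal["world_from_camera"]))
im=viewer.snapshot("wrist")[:,:,::-1];cv2.imwrite("pics/w2.png",im)
for n in("glass","blade","glass_stand"):
    m=finder.mark_of(n,"wrist")
    if m: print(n,np.array(m[0]["location"])*[640,480],m[0]["confidence"])
print(proj(cal,np.array([[538,206,171],[538,206,0],[475,284,171.]])).round())
look("b")
a=cv2.imread("pics/b.png")
cv2.imwrite("pics/b2.png",np.hstack([cv2.resize(a,(480,240)),cv2.resize(im,(320,240))]))
E
```

```text
glass [454.592 224.016] 0.75
blade [314.88  236.016] 0.59
glass_stand [406.784 184.8  ] 0.87
[[458. 231.]
 [406. 190.]
 [315. 230.]]
9.4 [467.7 275.4 456.5] [ 0.942  0.334 -0.    -0.   ] [-1.05  0.5   0.71  1.76 -0.37  1.02 -1.09] 17.865945195408152
scene handle [341. 158.] 0.67
scene blade [333. 209.] 0.88
scene edge [337. 227.] 0.8
side handle [344. 169.] 0.84
side blade [298. 294.] 0.63
side edge [347. 241.] 0.81
handle [462.8 261.5 284.3] [0.6 0.6]
blade [404.5 181.4 185.4] [71.3 71.3]
edge [473.1 273.2 128.4] [1.9 1.9]
```

View pics/b2.png

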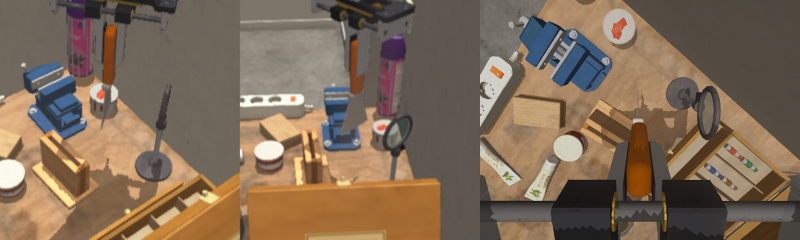

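```bash
python3 - <<'E'
from g import *
p=None
for n in("glass_stand","glass"):
    m=finder.cut_out(n,"wrist")
    if m: p=m[0]["pixels"];print(n,m[0]["confidence"],np.array(m[0]["box"])*[640,480,640,480]);break
im=cv2.imread("pics/w2.png")[150:300,380:520]
if p is not None: k=cv2.findContours(p.astype(np.uint8)[150:300,380:520].copy(),0,1)[0]
big=cv2.resize(im,None,fx=4,fy=4)
cal=viewer.get_calibration("wrist")
t=np.linspace(0,2*np.pi,121)
for yaw,col in((-51,(0,255,0)),(-43,(0,0,255)),(-59,(255,0,0))):
    a=np.radians(yaw);s=np.array([-np.sin(a),np.cos(a),0])
    q=proj(cal,np.array([538,206,170.])+38*(np.outer(np.cos(t),s)+np.outer(np.sin(t),[0,0,1])))
    cv2.polylines(big,[((q-[380,150])*4).astype(np.int32)],True,col,1)
cv2.imwrite("pics/w3.png",big)
E
```

```text
glass_stand 0.83 [373.504 156.    481.28  282.288]
```

View pics/w3.png

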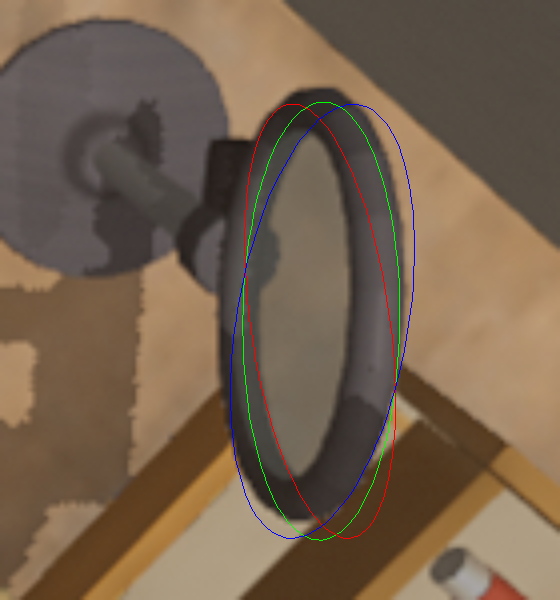

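>>> {"method": "step_arm", "body": {"series": [{"fingers": 1, "tx": 0.002, "ty": 0.0, "tz": 0.001, "roll": 0.015}, {"fingers": 1, "tx": 0.003, "ty": 0.0, "tz": 0.001, "roll": 0.015}, {"fingers": 1, "tx": 0.0, "ty": 0.0, "tz": 0.0, "roll": 0.0}, {"fingers": 1, "tx": 0.0, "ty": 0.0, "tz": 0.0, "roll": 0.0}, {"fingers": 1, "tx": 0.0, "ty": 0.0, "tz": 0.0, "roll": 0.0}, {"fingers": 1, "tx": 0.0, "ty": 0.0, "tz": 0.0, "roll": 0.0}, {"fingers": 1, "tx": 0.0, "ty": 0.0, "tz": 0.0, "roll": 0.0}, {"fingers": 1, "tx": 0.0, "ty": 0.0, "tz": 0.0, "roll": 0.0}, {"fingers": 1, "tx": 0.0, "ty": 0.0, "tz": 0.0, "roll": 0.0}, {"fingers": 1, "tx": 0.0, "ty": 0.0, "tz": 0.0, "roll": 0.0}], "grip_force": 25}}

```text
clock: 10.85
ee_pos: [471.6, 278.5, 454.6]
orientation: [0.947, 0.32, -0.0, -0.0]
wrist_force: [0.4, 0.4, -0.9]
grip_width: 17.6
gripper_force: 25.0
```

>>> {"method": "step_arm", "body": {"series": [{"fingers": 1, "tx": 0.0, "ty": 0.0, "tz": 0.0, "roll": 0.0}, {"fingers": 1, "tx": 0.0, "ty": 0.0, "tz": 0.0, "roll": 0.0}, {"fingers": 1, "tx": 0.0, "ty": 0.0, "tz": 0.0, "roll": 0.0}, {"fingers": 1, "tx": 0.0, "ty": 0.0, "tz": 0.0, "roll": 0.0}, {"fingers": 1, "tx": 0.0, "ty": 0.0, "tz": 0.0, "roll": 0.0}, {"fingers": 1, "tx": 0.012, "ty": -0.003, "tz": 0.0, "roll": 0.0}, {"fingers": 1, "tx": 0.011, "ty": -0.002, "tz": 0.0, "roll": 0.0}, {"fingers": 1, "tx": 0.0, "ty": 0.0, "tz": 0.0, "roll": -0.1}, {"fingers": 1, "tx": 0.0, "ty": 0.0, "tz": 0.0, "roll": -0.14}, {"fingers": 1, "tx": 0.0, "ty": 0.0, "tz": 0.0, "roll": -0.14}], "grip_force": 25}}

```text
clock: 11.85
ee_pos: [487.1, 296.9, 454.3]
orientation: [0.868, 0.496, -0.0, 0.0]
wrist_force: [-0.2, 0.1, -1.1]
grip_width: 17.7
gripper_force: 25.0
```

>>> {"method": "step_arm", "body": {"series": [{"fingers": 1, "tx": 0.0, "ty": 0.0, "tz": 0.0, "roll": -0.14}, {"fingers": 1, "tx": 0.0, "ty": 0.0, "tz": 0.0, "roll": -0.14}, {"fingers": 1, "tx": 0.0, "ty": 0.0, "tz": 0.0, "roll": -0.14}, {"fingers": 1, "tx": 0.0, "ty": 0.0, "tz": 0.0, "roll": -0.14}, {"fingers": 1, "tx": 0.0, "ty": 0.0, "tz": 0.0, "roll": -0.14}, {"fingers": 1, "tx": 0.0, "ty": 0.0, "tz": 0.0, "roll": -0.14}, {"fingers": 1, "tx": 0.0, "ty": 0.0, "tz": 0.0, "roll": -0.14}, {"fingers": 1, "tx": 0.0, "ty": 0.0, "tz": 0.0, "roll": -0.14}, {"fingers": 1, "tx": 0.0, "ty": 0.0, "tz": 0.0, "roll": -0.14}, {"fingers": 1, "tx": 0.0, "ty": 0.0, "tz": 0.0, "roll": -0.14}], "grip_force": 25}}

```text
clock: 12.85
ee_pos: [487.2, 296.6, 454.4]
orientation: [0.345, 0.939, -0.0, 0.0]
wrist_force: [-0.2, -0.5, -1.3]
grip_width: 18.0
gripper_force: 25.0
```

>>> {"method": "step_arm", "body": {"series": [{"fingers": 1, "tx": 0.0, "ty": 0.0, "tz": 0.0, "roll": -0.14}, {"fingers": 1, "tx": 0.0, "ty": 0.0, "tz": 0.0, "roll": -0.14}, {"fingers": 1, "tx": 0.0, "ty": 0.0, "tz": 0.0, "roll": -0.14}, {"fingers": 1, "tx": 0.0, "ty": 0.0, "tz": 0.0, "roll": -0.14}, {"fingers": 1, "tx": 0.0, "ty": 0.0, "tz": 0.0, "roll": -0.14}, {"fingers": 1, "tx": 0.0, "ty": 0.0, "tz": 0.0, "roll": -0.14}, {"fingers": 1, "tx": 0.0, "ty": 0.0, "tz": 0.0, "roll": -0.14}, {"fingers": 1, "tx": 0.0, "ty": 0.0, "tz": 0.0, "roll": -0.14}, {"fingers": 1, "tx": 0.0, "ty": 0.0, "tz": 0.0, "roll": -0.14}, {"fingers": 1, "tx": 0.0, "ty": 0.0, "tz": 0.0, "roll": -0.1}], "grip_force": 25}}

```text
clock: 13.85
ee_pos: [487.4, 296.5, 454.4]
orientation: [-0.321, 0.947, 0.0, -0.0]
wrist_force: [0.3, -0.2, -1.5]
grip_width: 17.7
gripper_force: 25.0
```

>>> {"method": "step_arm", "body": {"series": [{"fingers": 1, "tx": 0.0, "ty": 0.0, "tz": 0.0, "roll": 0.0}, {"fingers": 1, "tx": 0.0, "ty": 0.0, "tz": 0.0, "roll": 0.0}, {"fingers": 1, "tx": 0.0, "ty": 0.0, "tz": 0.0, "roll": 0.0}, {"fingers": 1, "tx": 0.0, "ty": 0.0, "tz": 0.0, "roll": 0.0}, {"fingers": 1, "tx": 0.0, "ty": 0.0, "tz": 0.0, "roll": 0.0}, {"fingers": 1, "tx": 0.0, "ty": 0.0, "tz": 0.0, "roll": 0.0}, {"fingers": 1, "tx": 0.0, "ty": 0.0, "tz": 0.0, "roll": 0.0}, {"fingers": 1, "tx": 0.0, "ty": 0.0, "tz": 0.0, "roll": 0.0}, {"fingers": 1, "tx": 0.0, "ty": 0.0, "tz": 0.0, "roll": 0.0}, {"fingers": 1, "tx": 0.0, "ty": 0.0, "tz": 0.0, "roll": 0.0}], "grip_force": 25}}

```text
clock: 14.85
ee_pos: [486.9, 296.4, 454.5]
orientation: [-0.319, 0.948, 0.0, -0.0]
wrist_force: [0.3, 0.3, -1.1]
grip_width: 17.7
gripper_force: 25.0
```

>>> {"method": "step_arm", "body": {"series": [{"fingers": 1, "tx": 0.0, "ty": 0.0, "tz": 0.0, "roll": 0.0}, {"fingers": 1, "tx": 0.0, "ty": 0.0, "tz": 0.0, "roll": 0.0}, {"fingers": 1, "tx": 0.0, "ty": 0.0, "tz": 0.0, "roll": 0.0}, {"fingers": 1, "tx": 0.0, "ty": 0.0, "tz": 0.0, "roll": 0.0}, {"fingers": 1, "tx": 0.0, "ty": 0.0, "tz": 0.0, "roll": 0.0}, {"fingers": 1, "tx": 0.0, "ty": 0.0, "tz": 0.0, "roll": 0.1}, {"fingers": 1, "tx": 0.0, "ty": 0.0, "tz": 0.0, "roll": 0.14}, {"fingers": 1, "tx": 0.0, "ty": 0.0, "tz": 0.0, "roll": 0.14}, {"fingers": 1, "tx": 0.0, "ty": 0.0, "tz": 0.0, "roll": 0.14}, {"fingers": 1, "tx": 0.0, "ty": 0.0, "tz": 0.0, "roll": 0.08}], "grip_force": 25}}

```text
clock: 15.85
ee_pos: [486.8, 296.5, 454.6]
orientation: [-0.023, 1.0, -0.0, 0.0]
wrist_force: [0.2, -0.1, -1.3]
grip_width: 18.0
gripper_force: 25.0
```

```bash
python3 look.py c; python3 - <<'E'
from g import *
C={c:viewer.get_calibration(c) for c in("scene","side")}
# stand top outline from first wrist view
cal=viewer.get_calibration("wrist");cal["world_from_camera"]=np.load("w1.npy")
im=cv2.imread("pics/w1.png")[140:275,265:360];cv2.imwrite("pics/w1s.png",cv2.resize(im,None,fx=4,fy=4))
for p in([398,240,88],[398,330,88],[384,340,88]):print(proj(cal,np.array([p],float))[0].round(), ((proj(cal,np.array([p],float))[0]-[265,140])*4).round())
E
```

```text
15.85 [486.8 296.5 454.6] [-0.023  1.    -0.     0.   ] [-0.61  0.46  0.02  1.68 -0.01  1.    1.03] 17.994494161412163
scene handle [341. 146.] 0.84
scene blade [331. 203.] 0.67
scene edge [337. 216.] 0.65
side handle [352. 165.] 0.93
side blade [349. 215.] 0.91
side edge [349. 233.] 0.58
handle [479.8 284.5 280.4] [1.8 1.8]
blade [475.5 294.4 168.7] [4.6 4.6]
edge [478.4 280.8 143.6] [0.4 0.4]
[324. 254.] [237. 456.]
[328. 167.] [251. 107.]
[314. 156.] [195.  63.]
```

View pics/w1s.png

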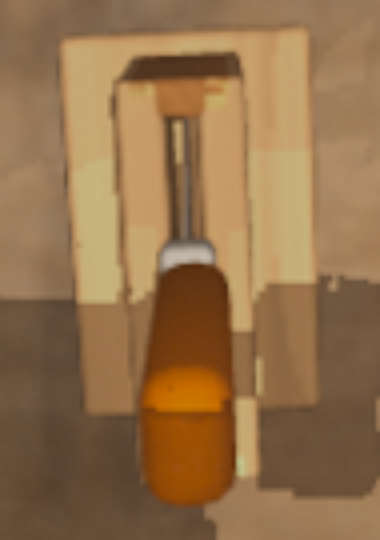

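>>> {"method": "step_arm", "body": {"series": [{"fingers": 1, "tx": 0.005, "ty": -0.002, "tz": 0.01, "roll": 0.0}, {"fingers": 1, "tx": 0.006, "ty": -0.003, "tz": 0.016, "roll": 0.0}, {"fingers": 1, "tx": 0.006, "ty": -0.003, "tz": 0.016, "roll": 0.0}, {"fingers": 1, "tx": 0.006, "ty": -0.002, "tz": 0.016, "roll": 0.0}, {"fingers": 1, "tx": 0.004, "ty": 0.0, "tz": 0.012, "roll": 0.0}, {"fingers": 1, "tx": 0.0, "ty": 0.0, "tz": 0.005, "roll": 0.0}, {"fingers": 1, "tx": 0.0, "ty": 0.0, "tz": 0.0, "roll": 0.0}, {"fingers": 1, "tx": 0.005, "ty": 0.0, "tz": 0.0, "roll": 0.0}, {"fingers": 1, "tx": 0.008, "ty": 0.0, "tz": 0.0, "roll": 0.0}, {"fingers": 1, "tx": 0.008, "ty": 0.0, "tz": 0.0, "roll": 0.0}], "grip_force": 20}}

```text
clock: 17.25
ee_pos: [438.9, 284.1, 380.0]
orientation: [-0.025, 1.0, 0.0, 0.0]
wrist_force: [2.1, -0.8, 0.1]
grip_width: 18.2
gripper_force: 20.0
```

>>> {"method": "step_arm", "body": {"series": [{"fingers": 1, "tx": 0.008, "ty": 0.0, "tz": 0.0, "roll": 0.0}, {"fingers": 1, "tx": 0.008, "ty": 0.0, "tz": 0.0, "roll": 0.0}, {"fingers": 1, "tx": 0.008, "ty": 0.0, "tz": 0.0, "roll": 0.0}, {"fingers": 1, "tx": 0.008, "ty": 0.0, "tz": 0.0, "roll": 0.0}, {"fingers": 1, "tx": 0.0, "ty": 0.0, "tz": 0.0, "roll": 0.0}, {"fingers": 1, "tx": 0.0, "ty": 0.0, "tz": 0.0, "roll": 0.0}, {"fingers": 1, "tx": 0.0, "ty": 0.0, "tz": 0.0, "roll": 0.0}, {"fingers": 1, "tx": 0.0, "ty": 0.0, "tz": 0.0, "roll": 0.0}, {"fingers": 1, "tx": 0.0, "ty": 0.0, "tz": 0.0, "roll": 0.0}, {"fingers": 1, "tx": 0.0, "ty": 0.0, "tz": 0.0, "roll": 0.0}], "grip_force": 20}}

```text
clock: 18.25
ee_pos: [407.4, 282.3, 379.2]
orientation: [-0.025, 1.0, -0.0, -0.001]
wrist_force: [-0.1, -0.9, -1.5]
grip_width: 18.0
gripper_force: 20.0
```

```bash
python3 look.py d
```

```text
18.25 [407.4 282.3 379.2] [-0.025  1.    -0.    -0.001] [-0.67  0.44  0.01  1.97 -0.01  0.73  0.97] 17.963178817469682
scene handle [302. 210.] 0.73
scene blade [313. 253.] 0.74
side handle [312. 208.] 0.78
side blade [321. 254.] 0.88
side edge [330. 271.] 0.88
handle [411.  281.6 198.1] [1.3 1.3]
blade [425.4 273.2 100.1] [3.9 3.9]
```

View pics/d.png

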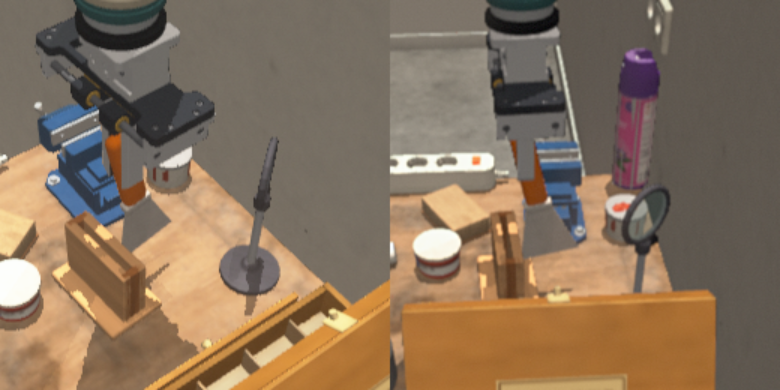

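>>> {"method": "step_arm", "body": {"series": [{"fingers": 1, "tx": 0.005, "ty": 0.0, "tz": 0.0, "roll": 0.0}, {"fingers": 1, "tx": 0.008, "ty": 0.0, "tz": 0.0, "roll": 0.0}, {"fingers": 1, "tx": 0.008, "ty": 0.0, "tz": 0.0, "roll": 0.0}, {"fingers": 1, "tx": 0.008, "ty": 0.0, "tz": 0.0, "roll": 0.0}, {"fingers": 1, "tx": 0.008, "ty": 0.0, "tz": 0.0, "roll": 0.0}, {"fingers": 1, "tx": 0.008, "ty": 0.0, "tz": 0.0, "roll": 0.0}, {"fingers": 1, "tx": 0.006, "ty": 0.0, "tz": 0.0, "roll": 0.0}, {"fingers": 1, "tx": 0.0, "ty": 0.0, "tz": 0.0, "roll": 0.0}, {"fingers": 1, "tx": 0.0, "ty": 0.0, "tz": 0.0, "roll": 0.0}, {"fingers": 1, "tx": 0.0, "ty": 0.0, "tz": 0.0, "roll": 0.0}], "grip_force": 20}}

```text
clock: 19.65
ee_pos: [356.1, 279.8, 379.3]
orientation: [-0.025, 1.0, -0.0, -0.001]
wrist_force: [-0.6, -0.6, -0.9]
grip_width: 17.9
gripper_force: 20.0
```

>>> {"method": "step_arm", "body": {"series": [{"fingers": 1, "tx": 0.0, "ty": 0.0, "tz": 0.0, "roll": 0.0}, {"fingers": 1, "tx": 0.0, "ty": 0.0, "tz": 0.0, "roll": 0.0}, {"fingers": 1, "tx": 0.0, "ty": 0.0, "tz": -0.01, "roll": 0.0}, {"fingers": 1, "tx": 0.0, "ty": 0.0, "tz": -0.02, "roll": 0.0}, {"fingers": 1, "tx": 0.0, "ty": 0.0, "tz": -0.03, "roll": 0.0}, {"fingers": 1, "tx": 0.0, "ty": 0.0, "tz": -0.03, "roll": 0.0}, {"fingers": 1, "tx": 0.0, "ty": 0.0, "tz": -0.03, "roll": 0.0}, {"fingers": 1, "tx": 0.0, "ty": 0.0, "tz": -0.03, "roll": 0.0}, {"fingers": 1, "tx": 0.0, "ty": 0.0, "tz": -0.02, "roll": 0.0}, {"fingers": 1, "tx": 0.0, "ty": 0.0, "tz": -0.01, "roll": 0.0}], "grip_force": 40}}

```text
clock: 20.65
ee_pos: [356.5, 279.8, 562.0]
orientation: [-0.025, 1.0, 0.001, 0.001]
wrist_force: [0.9, 0.9, -1.4]
grip_width: 17.5
gripper_force: 40.0
```

```bash
python3 look.py e
```

```text
20.65 [356.5 279.8 562. ] [-0.025  1.     0.001  0.001] [-0.74  0.18  0.02  1.79 -0.    1.17  0.9 ] 17.463013327654707
scene handle [278. 115.] 0.96
scene blade [307. 160.] 0.78
scene edge [323. 172.] 0.59
side handle [283. 107.] 0.6
side blade [316. 161.] 0.92
side edge [330. 181.] 0.76
handle [371.5 273.6 385.1] [1.8 1.8]
blade [420.1 282.9 287.8] [0. 0.]
edge [444.4 279.5 253.4] [2.2 2.2]
```

```bash
cat > tilt.py <<'E'
from g import *
import sys
from scipy.optimize import minimize
# pose model: grip at TCP+180 down; tilt th: edge toward -toolx
def pts(P,th,ee,q,dx=0,dz=0):
    Rm=R.from_quat(q).as_matrix(); g=ee+180*Rm[:,2]
    kx=np.cos(th)*Rm[:,2]-np.sin(th)*Rm[:,0]; ky=np.cos(th)*Rm[:,0]+np.sin(th)*Rm[:,2]; kz=Rm[:,1]
    return g+np.outer(P[:,0]+50+dx,kx)+np.outer(P[:,1]+11.5+dz,ky)+np.outer(P[:,2]-9,kz)
B=np.array([[21,-38,7],[95,-38,7],[95,38,7],[21,38,7.]])
def fit(tag,save=True):
    s=r.read_state();ee=np.array(s["ee_pos"]);q=s["orientation"]
    D=[]
    for c in("side","scene"):
        im=cv2.imread(f"pics/{tag}_{c}.png");cal=viewer.get_calibration(c)
        viewer.snapshot(c); m=finder.cut_out("knife",c)
        if not m: print("no",c);continue
        p=m[0]["pixels"].copy();h=cv2.cvtColor(im,cv2.COLOR_BGR2HSV);org=cv2.inRange(h,(3,150,60),(20,255,255))>0
        org=cv2.dilate(org.astype(np.uint8),np.ones((3,3)))>0
        p&=~org;D.append((c,cal,p,im));print(c,m[0]["confidence"],p.sum())
    def iou(x,c,cal,p):
        a=np.zeros((480,640),np.uint8);cv2.fillPoly(a,[np.round(proj(cal,pts(B,x[0],ee,q,x[1],x[2]))*16).astype(np.int32)],1,shift=4);a=a>0
        return (a&p).sum()/(a|p).sum()
    for use in([d for d in D if d[0]=="side"],D):
        best=max(((np.mean([iou((np.radians(t),dx,dz),*d[:3]) for d in use]),t,dx,dz) for t in range(24,62,2) for dx in(-8,-4,0,4,8) for dz in(-8,-4,0,4,8)))
        print(best)
    return D,best,ee,q
if __name__=="__main__":
    D,b,ee,q=fit(sys.argv[1]);out=[]
    for c,cal,p,im in D:
        y=proj(cal,pts(B,np.radians(b[1]),ee,q,b[2],b[3]));ctr=y.mean(0).astype(int)
        k=cv2.findContours(p.astype(np.uint8),0,1)[0];raw=im.copy();cv2.polylines(im,[y.round().astype(np.int32)],True,(0,0,255),1)
        for i in(raw,im):out.append(cv2.resize(i[max(ctr[1]-70,0):ctr[1]+60,ctr[0]-60:ctr[0]+70][:130],(390,290)))
    cv2.imwrite(f"pics/{sys.argv[1]}_t.png",np.vstack([np.hstack(out[i:i+2]) for i in range(0,len(out),2)]))
    print("edge",pts(np.array([[95,0,7.]]),np.radians(b[1]),ee,q,b[2],b[3]))
E
python3 tilt.py e
```

```text
side 0.62 1495
scene 0.84 1432
(np.float64(0.6527909176915799), 38, 4, -4)
(np.float64(0.6427420861229933), 38, 4, -4)
edge [[441.74915819 281.65844764 256.35669362]]
```

View pics/e_t.png

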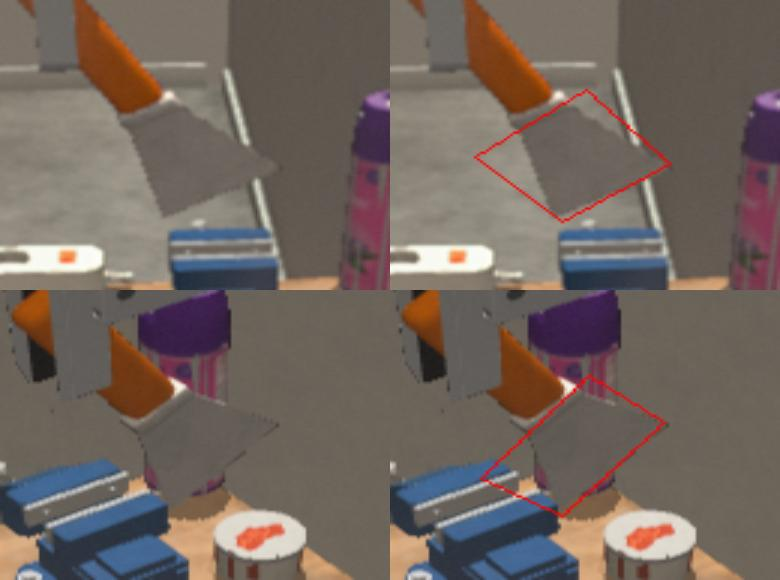

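```bash
sed -i 's/\[21,-38,7\],/[21,-19,7],/; s/\[21,38,7\.\]/[21,19,7.]/; s/range(24,62,2)/range(28,62,1)/; s/in(-8,-4,0,4,8)/in(-6,-3,0,3,6)/g' tilt.py; python3 tilt.py e
```

```text
side 0.62 1387
scene 0.76 1533
(np.float64(0.8068322981366459), 37, 0, -6)
(np.float64(0.7863158644451071), 38, 3, -6)
edge [[443.14085894 282.13055515 259.0987844 ]]
```

>>> {"method": "step_arm", "body": {"series": [{"fingers": 1, "tx": -0.015, "ty": 0.0, "tz": 0.02, "roll": 0.0}, {"fingers": 1, "tx": 0.0, "ty": 0.0, "tz": 0.035, "roll": 0.0}, {"fingers": 1, "tx": 0.0, "ty": 0.0, "tz": 0.035, "roll": 0.0}, {"fingers": 1, "tx": 0.0, "ty": 0.0, "tz": 0.035, "roll": 0.0}, {"fingers": 1, "tx": 0.0, "ty": 0.0, "tz": 0.035, "roll": 0.0}, {"fingers": 1, "tx": 0.0, "ty": 0.0, "tz": 0.015, "roll": 0.0}, {"fingers": 1, "tx": 0.0, "ty": 0.0, "tz": 0.008, "roll": 0.0}, {"fingers": 1, "tx": 0.005, "ty": 0.0, "tz": 0.0, "roll": 0.0}, {"fingers": 1, "tx": 0.005, "ty": 0.0, "tz": 0.0, "roll": 0.0}, {"fingers": 1, "tx": 0.005, "ty": 0.0, "tz": 0.0, "roll": 0.0}], "grip_force": 20}}

```text
clock: 22.45
ee_pos: [356.3, 280.1, 377.6]
orientation: [-0.025, 1.0, 0.001, 0.001]
wrist_force: [-0.5, -0.6, -1.9]
grip_width: 17.5
gripper_force: 20.0
```

>>> {"method": "step_arm", "body": {"series": [{"fingers": 1, "tx": 0.004, "ty": 0.0, "tz": 0.0, "roll": 0.0}, {"fingers": 1, "tx": 0.004, "ty": 0.0, "tz": 0.0, "roll": 0.0}, {"fingers": 1, "tx": 0.004, "ty": 0.0, "tz": 0.0, "roll": 0.0}, {"fingers": 1, "tx": 0.004, "ty": 0.0, "tz": 0.0, "roll": 0.0}, {"fingers": 1, "tx": 0.0, "ty": 0.0, "tz": 0.0, "roll": 0.0}, {"fingers": 1, "tx": 0.0, "ty": 0.0, "tz": 0.0, "roll": 0.0}, {"fingers": 1, "tx": 0.0, "ty": 0.0, "tz": 0.0, "roll": 0.0}, {"fingers": 1, "tx": 0.0, "ty": 0.0, "tz": 0.0, "roll": 0.0}, {"fingers": 1, "tx": 0.0, "ty": 0.0, "tz": 0.0, "roll": 0.0}, {"fingers": 1, "tx": 0.0, "ty": 0.0, "tz": 0.0, "roll": 0.0}], "grip_force": 20}}

```text
clock: 23.45
ee_pos: [340.5, 279.1, 376.5]
orientation: [-0.025, 1.0, -0.0, -0.0]
wrist_force: [0.4, 0.7, 0.2]
grip_width: 17.7
gripper_force: 20.0
```

>>> {"method": "step_arm", "body": {"series": [{"fingers": 1, "tx": 0.0, "ty": 0.0, "tz": 0.0, "roll": 0.0}, {"fingers": 1, "tx": 0.0, "ty": 0.0, "tz": 0.0, "roll": 0.0}, {"fingers": 1, "tx": 0.0, "ty": 0.0, "tz": -0.01, "roll": 0.0}, {"fingers": 1, "tx": 0.0, "ty": 0.0, "tz": -0.02, "roll": 0.0}, {"fingers": 1, "tx": 0.0, "ty": 0.0, "tz": -0.03, "roll": 0.0}, {"fingers": 1, "tx": 0.0, "ty": 0.0, "tz": -0.03, "roll": 0.0}, {"fingers": 1, "tx": 0.0, "ty": 0.0, "tz": -0.03, "roll": 0.0}, {"fingers": 1, "tx": 0.0, "ty": 0.0, "tz": -0.03, "roll": 0.0}, {"fingers": 1, "tx": 0.0, "ty": 0.0, "tz": -0.02, "roll": 0.0}, {"fingers": 1, "tx": 0.0, "ty": 0.0, "tz": -0.01, "roll": 0.0}], "grip_force": 40}}

```text
clock: 24.45
ee_pos: [340.2, 278.9, 558.7]
orientation: [-0.025, 1.0, 0.001, 0.001]
wrist_force: [0.6, 0.1, -1.2]
grip_width: 18.0
gripper_force: 40.0
```

```bash
python3 look.py f; python3 tilt.py f
```

```text
24.45 [340.2 278.9 558.7] [-0.025  1.     0.001  0.001] [-0.77  0.16  0.02  1.82 -0.    1.16  0.88] 17.98958076931794
scene blade [306. 162.] 0.7
scene edge [321. 170.] 0.93
side handle [276. 107.] 0.85
side blade [312. 158.] 0.92
side edge [331. 178.] 0.66
blade [411.5 272.  297.7] [1.5 1.5]
edge [444.8 283.  256.7] [0.8 0.8]
side 0.64 1437
scene 0.63 1500
(np.float64(0.7921998781230957), 46, 3, -3)
(np.float64(0.780482752987304), 46, 6, -3)
edge [[442.63147912 281.7012081  264.378624  ]]
```

>>> {"method": "step_arm", "body": {"series": [{"fingers": 1, "tx": 0.0, "ty": 0.0, "tz": 0.0, "roll": 0.075}, {"fingers": 1, "tx": 0.0, "ty": 0.0, "tz": 0.0, "roll": 0.12}, {"fingers": 1, "tx": 0.0, "ty": 0.0, "tz": 0.0, "roll": 0.12}, {"fingers": 1, "tx": 0.0, "ty": 0.0, "tz": 0.0, "roll": 0.12}, {"fingers": 1, "tx": 0.0, "ty": 0.0, "tz": 0.0, "roll": 0.12}, {"fingers": 1, "tx": 0.0, "ty": 0.0, "tz": 0.0, "roll": 0.12}, {"fingers": 1, "tx": 0.0, "ty": 0.0, "tz": 0.0, "roll": 0.12}, {"fingers": 1, "tx": 0.0, "ty": 0.0, "tz": 0.0, "roll": 0.12}, {"fingers": 1, "tx": 0.0, "ty": 0.0, "tz": 0.0, "roll": 0.06}, {"fingers": 1, "tx": 0.0, "ty": 0.0, "tz": 0.0, "roll": 0.0}], "grip_force": 40}}

```text
clock: 26.05
ee_pos: [340.5, 279.2, 556.4]
orientation: [0.446, 0.895, -0.0, -0.0]
wrist_force: [0.5, -0.3, -0.7]
grip_width: 18.0
gripper_force: 40.0
```

>>> {"method": "step_arm", "body": {"series": [{"fingers": 1, "tx": -0.003, "ty": 0.01, "tz": 0.0, "roll": 0.0}, {"fingers": 1, "tx": -0.005, "ty": 0.016, "tz": 0.0, "roll": 0.0}, {"fingers": 1, "tx": -0.006, "ty": 0.018, "tz": 0.0, "roll": 0.0}, {"fingers": 1, "tx": -0.006, "ty": 0.018, "tz": 0.0, "roll": 0.0}, {"fingers": 1, "tx": -0.006, "ty": 0.018, "tz": 0.0, "roll": 0.0}, {"fingers": 1, "tx": -0.005, "ty": 0.016, "tz": 0.0, "roll": 0.0}, {"fingers": 1, "tx": -0.005, "ty": 0.014, "tz": 0.0, "roll": 0.0}, {"fingers": 1, "tx": -0.003, "ty": 0.008, "tz": 0.0, "roll": 0.0}, {"fingers": 1, "tx": 0.0, "ty": 0.0, "tz": 0.01, "roll": 0.0}, {"fingers": 1, "tx": 0.0, "ty": 0.0, "tz": 0.01, "roll": 0.0}], "grip_force": 40}}

```text
clock: 27.05
ee_pos: [458.1, 318.9, 535.5]
orientation: [0.446, 0.895, -0.0, -0.0]
wrist_force: [-0.1, 0.7, -1.8]
grip_width: 18.1
gripper_force: 40.0
```

```bash
python3 look.py k; python3 tilt.py k
```

```text
27.05 [458.1 318.9 535.5] [ 0.446  0.895 -0.    -0.   ] [-0.77  0.38  0.17  1.59 -0.07  1.18  0.05] 18.136454749542388
scene handle [328.  98.] 0.78
scene blade [364. 162.] 0.89
scene edge [380. 181.] 0.9
side handle [348. 114.] 0.97
side blade [368. 176.] 0.57
side edge [381. 199.] 0.59
handle [469.9 304.2 357.1] [0.7 0.7]
blade [497.2 250.7 273. ] [3.7 3.7]
edge [518.1 234.3 238.7] [3.7 3.7]
side 0.88 1208
scene 0.63 1628
(np.float64(0.7954022988505747), 44, 3, -6)
(np.float64(0.7962638912716113), 44, 3, -6)
edge [[516.26077149 239.11111895 246.78015871]]
```

>>> {"method": "step_arm", "body": {"series": [{"fingers": 1, "tx": 0.0, "ty": 0.0, "tz": 0.005, "roll": 0.0}, {"fingers": 1, "tx": 0.0, "ty": 0.0, "tz": 0.008, "roll": 0.0}, {"fingers": 1, "tx": 0.0, "ty": 0.0, "tz": 0.008, "roll": 0.0}, {"fingers": 1, "tx": 0.0, "ty": 0.0, "tz": 0.008, "roll": 0.0}, {"fingers": 1, "tx": 0.0, "ty": 0.0, "tz": 0.005, "roll": 0.0}, {"fingers": 1, "tx": 0.0, "ty": 0.0, "tz": 0.002, "roll": 0.0}, {"fingers": 1, "tx": 0.0, "ty": 0.0, "tz": 0.0, "roll": 0.0}, {"fingers": 1, "tx": 0.0, "ty": 0.0, "tz": 0.0, "roll": 0.0}, {"fingers": 1, "tx": 0.0, "ty": 0.0, "tz": 0.0, "roll": 0.0}, {"fingers": 1, "tx": 0.0, "ty": 0.0, "tz": 0.0, "roll": 0.0}], "grip_force": 40}}

```text
clock: 28.65
ee_pos: [458.3, 319.0, 500.8]
orientation: [0.446, 0.895, 0.0, 0.0]
wrist_force: [0.5, 0.3, -1.2]
grip_width: 17.7
gripper_force: 40.0
```

```bash
python3 look.py m; python3 tilt.py m
```

```text
28.65 [458.3 319.  500.8] [0.446 0.895 0.    0.   ] [-0.77  0.4   0.16  1.65 -0.07  1.1   0.06] 17.652666410526322
scene handle [329. 118.] 0.6
scene blade [363. 176.] 0.91
scene edge [378. 196.] 0.79
side handle [345. 132.] 0.96
side blade [366. 194.] 0.95
side edge [375. 216.] 0.66
handle [466.9 298.  329.1] [0.9 0.9]
blade [498.2 251.  241.6] [0.1 0.1]
edge [510.7 228.3 213.2] [1.7 1.7]
side 0.87 1109
scene 0.87 1512
(np.float64(0.7883333333333333), 45, 3, -6)
(np.float64(0.7896401627953147), 45, 3, -6)
edge [[517.33100027 237.29366508 211.98975358]]
```

View pics/m.png

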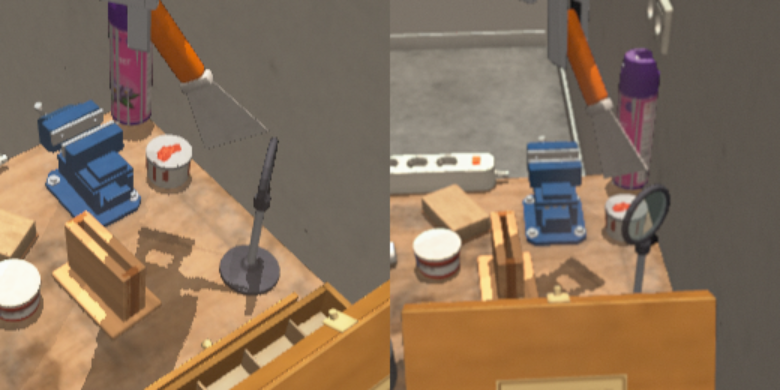

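```bash
python3 -c "
from plant import job
print(job.job_done())"
```

```text
the job is handed in; nothing more can be done
None
```

I showed both broad sides of the blade to the glass in order, each paused for over a second, then handed the job in at about 29 s with the knife tipped about 45° and its edge aimed within a few mm of the middle of the glass from about 5 cm; because the tool cannot tilt, I got that angle by turning the knife in the grip against the fixed knife stand.

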